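Proof-load a clamp screw and park its handle

TASK

Proof-check the clamp screw of the fixture: swing its handle by the knob clockwise (seen from above) until its lost motion is taken up, load the screw to about 1.4 N m (about 13 N at the knob) and keep that load on for a full second without turning the screw. Then ease off, swing the handle back, let go with it standing over the rest post, and leave the things around undisturbed.

Things in the scene. Friction and masses are not known exactly. Their poses are not given: they have to be found in the camera images.
- fixture: clamp fixture fixed to the bench: steel base plate 170x170x12 mm, two pillars carrying a grey bridge (top at 76 mm) over a clamped aluminium bar, vertical clamp screw through the bridge. Origin under the plate's centre at bench height, z up; the screw's axis is the vertical through it. The screw sits tight at a varying angle; it may see at most 2.2 N m and slips above 2.6
- handle: the screw's handle: level 12 mm steel bar, 104 mm above the bench. Origin on the screw's axis, +x along the bar to the knob, z up. Swings with lost motion (0.03 N m friction, stays where left). Turned clockwise from above (yaw decreasing) by 0.3 to 0.8 rad from its start, differing each time and not visible, the coupling in its hub takes up and it loads the screw: stiff, a few N per mm at the knob
- knob (a point): centre of the grip of the handle's knob: upright black cylinder that revolves freely on its spindle, 24 mm diameter, from 110 to 159 mm above the bench, its axis 110 mm from the screw's axis; this point is on the knob's axis, 138 mm above the bench. The bar joins it below 110 mm
- mark (a point): small brass stud on top of the screw's round knurled collar (64 mm diameter, top at 95 mm), 26 mm from the screw's axis; turns with the screw, stands at any angle to the handle's take-up. The loaded screw twists by 3.3 mrad per N m, which carries the stud 0.087 mm per N m; it comes back when the load is off
- rest (a point): where the knob's centre is when the handle is exactly over the rest post: 110 mm from the screw's axis towards the post, 138 mm above the bench. The post is a 14 mm rod with a 20 mm black rubber cap, top at 96 mm (2 mm below the bar), on the base plate 75 mm from the screw's axis; it does not stop the handle
- bush: turned steel bush with a flange, 40 mm diameter, 32 mm tall, standing loose beside the fixture; origin under its centre
- brass_bar: brass hexagon bar, 22 x 90 x 19 mm, lying loose in front of the fixture; origin under its centre, y along it
- oiler: small green oil bottle with a red spout, 57 mm diameter, 156 mm tall, standing loose beside the fixture; origin under its centre
- weight: brass calibration weight with a knob on top, 38 mm diameter, 57 mm tall, standing loose beside the fixture; origin under its centre

How it is judged:
By the outcome, as a careful person would: the job done as asked, in the order asked, and still so for the second after the job is handed in, with the robot touching nothing.
It also fails if it takes over 64 s, if anything falls off the work surface, if the arm or the gripper's body presses on something with over 40 N, if the wrist force passes 120 N, or if a joint passes its speed limit or range.

ROBOT

A 6-joint arm with a two-finger parallel gripper is mounted at the origin on a cart in front of the work surface, level with it; the furniture and walls round the work are solid. World frame = base frame: x ahead of the robot, y to its left, z up, the work surface at z = 0. Lengths are in m, angles in rad, forces in N, time in s.
With the tool pointing down it reaches from about 0.375 to 0.825 m from the base axis. Payload 5.5 kg.
Tool frame: the origin (TCP) lies midway between the tips of the shut fingers; the grasp point (between the pads) lies 19 mm behind it; z points along the fingers, y is the line along which they close (so a half turn about z gives the same grasp; the last joint's range is limited). The gripper opens to 85 mm and grips with 20 to 120 N. Pads are 22 mm wide; open, the fingers measure 114 mm over their backs; the gripper's body (76 mm by 85 mm) begins 54 mm behind the grasp point. The pads swing forward as they close: fully open they stand 13 mm farther back than shut.
Start: joints at [1.253, 0.314, -0.047, 1.21, 0, 1.571], TCP at [0.187, 0.57, 0.231] pointing down, gripper open.
Joint ranges: [-2.67, 2.67], [-0.69, 1.73], [-1.03, 1.25], [-2.08, 2.16], [-1.42, 1.45], [-3.14, 3.14]. Speed limits (rad/s): [2.39, 2.39, 3.01, 3.14, 3.14, 3.14].

INTERFACE

Orientations are given as a rotation vector (axis times angle).
In Python, from station import arm gives the robot as it stands.
- The arm moves only by the shell command python3 -m handwheel 'ROWS' [OPENING] [FORCE]. ROWS is JSON, a list that holds one entry, the list of rows, each a list of 6 numbers: the shift along the tool's x, y, z in m, then the turn, a rotation vector about the tool's x, y, z in rad. In form: [[[x, y, z, rx, ry, rz], ...]]. A call has 1 to 12 rows; each row shifts and turns the commanded pose from where the row before left it, along the tool's axes as they then stand; what a row does not reach is not made up. A row lasts 1/10 s, in which the tool goes at most 50 mm and 8.59 degrees, less where a joint would pass 70% of its speed; a pose out of reach is approached as far as the arm can. A call with a gripper value outside its range is refused whole. OPENING is the finger opening in m, from 0 to 0.0854, set as the call begins (- or left out, the last holds). The fingers move at their own pace and stop on an object; FORCE is the grip in N (left out, the last holds). Time passes only in rows, so rows that do not move let the fingers close. It gives the time, the measured TCP pose, the force, the opening and the grip force at its end, in the units of the state.
- arm.read_state(): the state, without advancing time (a new reading comes with each control period).
- arm.get_image(name): name is "scene" or "top"; returns a dict with "img" (400x640x3 uint8, red, green, blue), "camera_matrix" (3x3 intrinsics, pixels), "world_to_cam" (4x4, takes a point from world to camera coordinates). Camera axes: x right, y down, z forward; pixel columns grow to the right and rows downward; lengths in m; the calibration is good to about 2 mm. A picture is of the moment at which its call begins. There is no depth.
- arm.close_job(): hands the job in; it is judged then, once.
Trained networks look in the newest picture that a camera, given by its name, has taken for a name from the list of things; names that differ only in an ending like _2 or _b are one class to them, and where a whole thing is asked for, a point or a joint stands for the part that bears it (a point fixed in the world has none). Each returns a list of dicts, best first, with "confidence" (0 to 1); they miss things now and then, are a little off and sometimes report something else, mostly with a low value. They report only what shows in the picture. A call takes as long as a camera call.
- arm.recognise(target, camera): "extent" ([left, top, right, bottom] in pixels, round what is visible of it).
- arm.landmark_of(target, camera): "at" ([column, row] in pixels: a listed point, or the origin of a listed thing).
The state is a dict: "time_s": time; "joint_positions": joint angles; "joint_velocities": joint speeds; "joint_torque": joint torques, N m; "tool_pos": TCP position; "ee_rot": TCP orientation; "ft_force": force on the tool from outside, world axes, zero at the start; "torque": the same for the moment, N m; "grip_width": opening from 0.0 (shut) to 1.0 (fully open); "gripper_force": force on a finger pad.
Only numpy, scipy, OpenCV 4.12 (cv2) and the standard library are available. Lean on these libraries where they do the work, as an engineer would, in place of code of your own. Each camera call takes 0.05 s, during which the arm holds its last target. There are 200 camera calls.

## Working session

There is one attempt and no reset: what is moved stays moved. The work goes in short steps, Python scripts to look and compute and a shell command to move; the robot and the scene stay as the last step left them, time stands still between calls to the robot, and variables do not carry over. Pictures are saved under pics/ and viewed, at most 10 in all, crops included, and the job is handed in when it is done.

```bash
ls; mkdir -p pics
cat > h.py <<'E'
import numpy as np, cv2
from station import arm
from scipy.spatial.transform import Rotation as R
def pix(cam,uv,z):
    K=np.array(cam["camera_matrix"]);T=np.array(cam["world_to_cam"])
    d=T[:3,:3].T@np.linalg.inv(K)@np.array([uv[0],uv[1],1.]);o=-T[:3,:3].T@T[:3,3]
    return o+d*(z-o[2])/d[2]
def proj(cam,p):
    K=np.array(cam["camera_matrix"]);T=np.array(cam["world_to_cam"])
    q=K@(T[:3,:3]@np.array(p)+T[:3,3]);return q[:2]/q[2]
def save(im,n): cv2.imwrite("pics/"+n,im["img"][:,:,::-1])
E
python3 - <<'E'
from h import *
s=arm.read_state();print({k:np.round(v,4).tolist() for k,v in s.items()})
Z=dict(fixture=0,handle=.104,knob=.138,mark=.097,rest=.138,bush=0,brass_bar=0,oiler=0,weight=0)
for c in("scene","top"):
    im=arm.get_image(c);save(im,c+"0.png")
    T=np.array(im["world_to_cam"]);print(c,(-T[:3,:3].T@T[:3,3]).round(3))
    for n,z in Z.items():
        for r in arm.landmark_of(n,c)[:2]: print(n,np.round(r["at"],1),round(r["confidence"],2),pix(im,r["at"],z).round(4))
E
```

```text
pics
{'time_s': 0.0, 'joint_positions': [1.253, 0.3142, -0.048, 1.2102, -0.0, 1.5708], 'joint_velocities': [0.0009, -0.0006, -0.0, 0.0007, 0.0016, -0.0003], 'joint_torque': [-0.0024, -53.9593, 33.9749, 0.0193, -0.0002, -0.0], 'tool_pos': [0.1873, 0.5695, 0.2305], 'ee_rot': [-0.4971, -3.1018, 0.0025], 'ft_force': [-0.5423, 0.2744, -0.3578], 'torque': [-0.0402, -0.0005, -0.0229], 'gripper_force': 0.0, 'grip_width': 0.9997}
scene [-0.138  0.398  0.503]
fixture [307.3 235.1] 0.58 [0.5691 0.0624 0.    ]
handle [303.9 195.9] 0.72 [0.5709 0.0666 0.104 ]
knob [330.3 203. ] 0.6 [0.457 0.063 0.138]
mark [307.5 204.6] 0.86 [0.5419 0.0722 0.097 ]
bush [252.5 257.8] 0.65 [0.5466 0.2055 0.    ]
oiler [357.6 204.9] 0.89 [ 0.6363 -0.1219  0.    ]
weight [380.3 220.3] 0.59 [ 0.5402 -0.1271  0.    ]
weight [299. 293.] 0.45 [0.3959 0.1661 0.    ]
top [0.358 0.03  0.949]
fixture [317.6 187.5] 0.75 [0.5752 0.0623 0.    ]
knob [313.6 228.7] 0.84 [0.4542 0.0665 0.138 ]
mark [312.5 190.2] 0.9 [0.5468 0.0706 0.097 ]
rest [360.8 200.1] 0.96 [ 0.5148 -0.0349  0.138 ]
bush [259.1 195.1] 0.47 [0.5573 0.2103 0.    ]
brass_bar [276.7 257. ] 0.63 [0.402  0.1632 0.    ]
oiler [385.  160.2] 0.74 [ 0.6448 -0.1105  0.    ]
weight [387.  207.9] 0.72 [ 0.521  -0.1108  0.    ]
weight [365.5 198.7] 0.32 [ 0.545  -0.0579  0.    ]
```

View pics/top0.png

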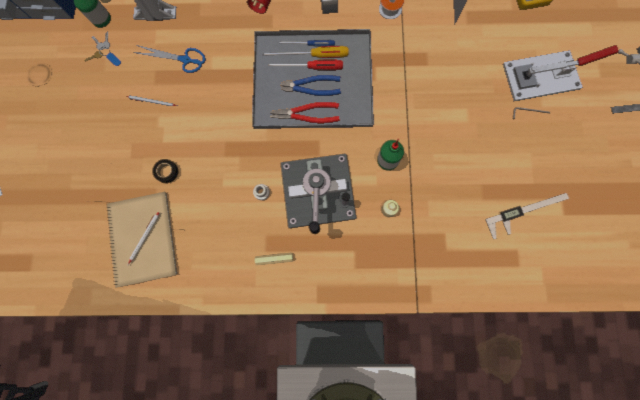

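View pics/scene0.png

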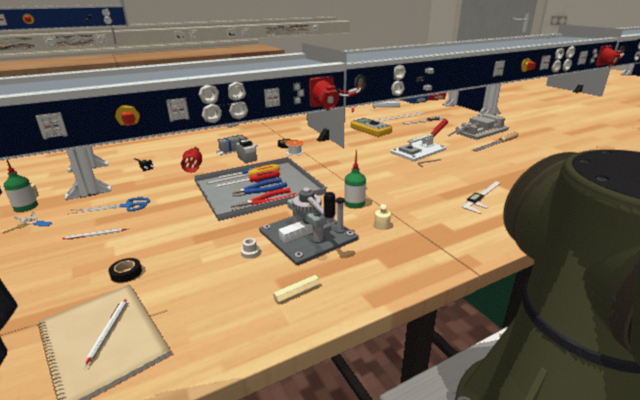

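The top view shows the handle pointing towards the robot with the knob at about (314,228), the screw at about (317,181) and the post cap at about (346,197). The scene view agrees: upright knob, oiler and weight on the right, bush on the left, bar in front. The knob lies near (0.455, 0.066), the axis near (0.565, 0.065), and rest is about 60° counter-clockwise. I'll move above the knob.

```bash
python3 -m handwheel '[[[-0.0343,-0.0329,0,0,0,0],[-0.0343,-0.0329,0,0,0,0],[-0.0343,-0.0329,0,0,0,0],[-0.0343,-0.0329,0,0,0,0],[-0.0343,-0.0329,0,0,0,0],[-0.0343,-0.0329,0,0,0,0],[-0.0343,-0.0329,0,0,0,0],[-0.0343,-0.0329,0,0,0,0],[-0.0343,-0.0329,0,0,0,0],[-0.0343,-0.0329,0,0,0,0],[-0.0343,-0.0329,0,0,0,0],[-0.0343,-0.0329,0,0,0,0]]]'
python3 -m handwheel '[[[0,0,0,0,0,-0.106],[0,0,0,0,0,-0.106],[0,0,0,0,0,-0.106],[0,0,0,0,0,0],[0,0,0,0,0,0]]]' 0.06
python3 - <<'E'
from h import *
s=arm.read_state();print(s["time_s"],s["tool_pos"],s["joint_positions"],s["ft_force"]);print(R.from_rotvec(s["ee_rot"]).as_matrix().round(4))
Z=dict(handle=.104,knob=.138,mark=.097,rest=.138,fixture=0)
for c in("scene","top"):
    im=arm.get_image(c)
    if c=="scene": cv2.imwrite("pics/s1.png",cv2.resize(im["img"][100:300,200:440,::-1],None,fx=3,fy=3))
    for n,z in Z.items():
        for r in arm.landmark_of(n,c)[:1]: print(c,n,np.round(r["at"],1),round(r["confidence"],2),pix(im,r["at"],z).round(4))
E
```

```text
time_s: 2.2
tool_pos: [0.4558, 0.0644, 0.2317]
ee_rot: [0.497, 3.101, 0.001]
ft_force: [1.5, 1.2, -0.6]
grip_width: 1.0
gripper_force: 0.0
time_s: 2.7
tool_pos: [0.4551, 0.0663, 0.2314]
ee_rot: [0.004, 3.142, -0.0]
ft_force: [-0.1, 0.6, -0.3]
grip_width: 0.705
gripper_force: 0.0
2.7 [0.45508299 0.06630819 0.23135183] [ 1.44699605e-01  5.01699418e-02 -3.67031526e-01  1.15350726e+00
 -1.67764678e-05  1.46935191e-01] [-0.127692    0.64171053 -0.27813687]
[[-1.0e+00  2.2e-03  1.0e-04]
 [ 2.2e-03  1.0e+00 -0.0e+00]
 [-1.0e-04 -0.0e+00 -1.0e+00]]
scene handle [304.3 193.9] 0.93 [0.5794 0.0614 0.104 ]
scene knob [327.8 202.5] 0.61 [0.4612 0.0663 0.138 ]
scene mark [306.5 202.2] 0.98 [0.553  0.0692 0.097 ]
scene fixture [309.3 236. ] 0.63 [0.5633 0.06   0.    ]
```

View pics/s1.png

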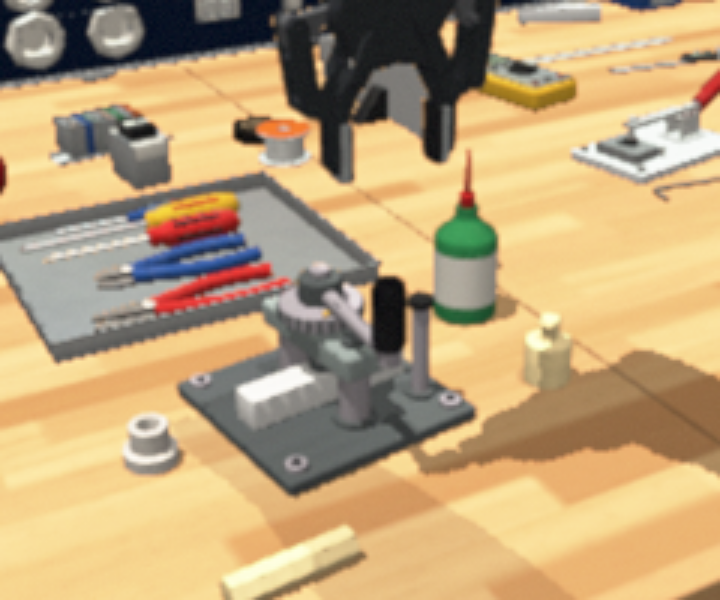

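The fingers straddle the line above the knob at crop (390,310), well clear of the oiler. I'll descend and close lightly.

```bash
python3 -m handwheel '[[[0,0,0.0187,0,0,0],[0,0,0.0187,0,0,0],[0,0,0.0187,0,0,0],[0,0,0.0187,0,0,0],[0,0,0.0187,0,0,0],[0,0,0.0187,0,0,0],[0,0,0,0,0,0],[0,0,0,0,0,0]]]' 0.06
python3 -m handwheel '[[[0,0,0,0,0,0],[0,0,0,0,0,0],[0,0,0,0,0,0],[0,0,0,0,0,0],[0,0,0,0,0,0],[0,0,0,0,0,0],[0,0,0,0,0,0],[0,0,0,0,0,0]]]' 0.02 20
python3 - <<'E'
from h import *
for c in("scene","top"):
    im=arm.get_image(c)
    if c=="scene": cv2.imwrite("pics/s2.png",cv2.resize(im["img"][130:260,240:400,::-1],None,fx=4,fy=4))
s=arm.read_state();print(s)
E
```

```text
time_s: 4.1
tool_pos: [0.4549, 0.0663, 0.1193]
ee_rot: [0.0, -3.141, 0.0]
ft_force: [-0.1, 0.0, 0.8]
grip_width: 0.695
gripper_force: 0.0
time_s: 4.9
tool_pos: [0.4556, 0.0664, 0.1194]
ee_rot: [-0.0, 3.141, 0.0]
ft_force: [0.9, 0.6, 4.2]
grip_width: 0.273
gripper_force: 21.4
{'time_s': 5.0, 'joint_positions': array([ 1.44706171e-01,  1.32742535e-01, -5.45134528e-01,  8.92115258e-01,
        2.69491379e-07,  1.44458368e-01]), 'joint_velocities': array([-5.84048134e-04, -3.25803602e-05, -1.15059568e-06,  7.06732541e-05,
       -7.47490935e-04, -3.90003839e-04]), 'joint_torque': array([-4.99649858e-02, -3.69828773e+01,  2.80910397e+01,  5.99253047e-01,
       -2.03291117e-02,  2.45850846e-03]), 'tool_pos': array([0.45551038, 0.06637922, 0.11932819]), 'ee_rot': array([-3.89149552e-04,  3.14079705e+00,  1.82334200e-04]), 'ft_force': array([1.52094656, 0.18770298, 4.22839267]), 'torque': array([ 0.06338735, -0.3064613 ,  0.00916152]), 'gripper_force': 21.45767468959093, 'grip_width': 0.27239222362441523}
```

View pics/s2.png

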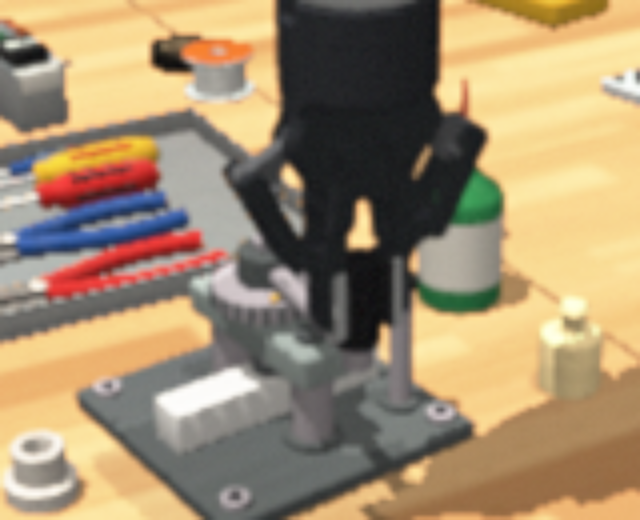

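The knob is gripped (23 mm) in both the picture and the reading. I'll open slightly to cage it, then swing the first, safe 0.2 rad clockwise.

```bash
cat > check.py <<'E'
import sys
from h import *
s=arm.read_state();M=R.from_rotvec(s["ee_rot"]).as_matrix();F=np.array(s["ft_force"])
p=np.array(s["tool_pos"])-[.567,.063,0];f=-F@M[:,1]
print("t%.1f"%s["time_s"],"tang %.2f rad %.2f z %.2f"%(f,F@M[:,0],F[2]),"r %.4f th %.4f toolyaw %.4f"%(np.hypot(p[0],p[1]),np.arctan2(p[1],p[0])%6.2832,np.arctan2(M[1,0],M[0,0])%6.2832),"w %.4f"%(s["grip_width"]*.0854))
sys.exit(len(sys.argv)>1 and abs(f)>float(sys.argv[1]))
E
python3 -m handwheel '[[[0,0,0,0,0,0],[0,0,0,0,0,0],[-0.0015,0,0,0,0,0.03],[0,0,0,0,0,0],[0,0,0,0,0,0]]]' 0.028 20 >/dev/null; python3 check.py
python3 -m handwheel '[[[-0.0001,0.0044,0,0,0,0.04],[-0.0001,0.0044,0,0,0,0.04],[-0.0001,0.0044,0,0,0,0.04],[-0.0001,0.0044,0,0,0,0.04],[-0.0001,0.0044,0,0,0,0.04],[0,0,0,0,0,0],[0,0,0,0,0,0]]]' >/dev/null; python3 check.py
```

```text
t5.5 tang 0.09 rad 0.09 z 0.22 r 0.1106 th 3.1118 toolyaw 3.1118 w 0.0281
t6.2 tang 0.17 rad -0.50 z -0.70 r 0.1104 th 2.9129 toolyaw 2.9130 w 0.0280
```

```bash
A="python3 check.py 2.5"
python3 -m handwheel '[[[-0.0001,0.0033,0,0,0,0.03],[-0.0001,0.0033,0,0,0,0.03],[0,0,0,0,0,0]]]' >/dev/null; $A &&
python3 -m handwheel '[[[0,0.0011,0,0,0,0.01],[0,0.0011,0,0,0,0.01],[0,0,0,0,0,0]]]' >/dev/null && $A &&
python3 -m handwheel '[[[0,0.0011,0,0,0,0.01],[0,0.0011,0,0,0,0.01],[0,0,0,0,0,0]]]' >/dev/null && $A &&
python3 -m handwheel '[[[0,0.0011,0,0,0,0.01],[0,0.0011,0,0,0,0.01],[0,0,0,0,0,0]]]' >/dev/null && $A &&
python3 -m handwheel '[[[0,0.0011,0,0,0,0.01],[0,0.0011,0,0,0,0.01],[0,0,0,0,0,0]]]' >/dev/null && $A &&
python3 -m handwheel '[[[0,0.0011,0,0,0,0.01],[0,0.0011,0,0,0,0.01],[0,0,0,0,0,0]]]' >/dev/null && $A &&
python3 -m handwheel '[[[-0.0001,0.0011,0,0,0,0.01],[0,0.0011,0,0,0,0.01],[0,0,0,0,0,0]]]' >/dev/null && $A
```

```text
t6.5 tang 0.50 rad 0.38 z 0.50 r 0.1103 th 2.8527 toolyaw 2.8525 w 0.0280False
```

```bash
sed -i 's/sys.exit(\(.*\))$/sys.exit(int(\1))/' check.py; A="python3 check.py 2.5"
python3 -m handwheel '[[[0,0.0011,0,0,0,0.01],[0,0.0011,0,0,0,0.01],[0,0,0,0,0,0]]]' >/dev/null && $A &&
python3 -m handwheel '[[[0,0.0011,0,0,0,0.01],[0,0.0011,0,0,0,0.01],[0,0,0,0,0,0]]]' >/dev/null && $A &&
python3 -m handwheel '[[[0,0.0011,0,0,0,0.01],[0,0.0011,0,0,0,0.01],[0,0,0,0,0,0]]]' >/dev/null && $A &&
python3 -m handwheel '[[[0,0.0011,0,0,0,0.01],[0,0.0011,0,0,0,0.01],[0,0,0,0,0,0]]]' >/dev/null && $A &&
python3 -m handwheel '[[[0,0.0011,0,0,0,0.01],[0,0.0011,0,0,0,0.01],[0,0,0,0,0,0]]]' >/dev/null && $A &&
python3 -m handwheel '[[[-0.0001,0.0011,0,0,0,0.01],[0,0.0011,0,0,0,0.01],[0,0,0,0,0,0]]]' >/dev/null && $A &&
python3 -m handwheel '[[[0,0.0011,0,0,0,0.01],[0,0.0011,0,0,0,0.01],[0,0,0,0,0,0]]]' >/dev/null && $A &&
python3 -m handwheel '[[[0,0.0011,0,0,0,0.01],[0,0.0011,0,0,0,0.01],[0,0,0,0,0,0]]]' >/dev/null && $A &&
python3 -m handwheel '[[[-0.0001,0.0011,0,0,0,0.01],[0,0.0011,0,0,0,0.01],[0,0,0,0,0,0]]]' >/dev/null && $A &&
python3 -m handwheel '[[[0,0.0011,0,0,0,0.01],[0,0.0011,0,0,0,0.01],[0,0,0,0,0,0]]]' >/dev/null && $A
```

```text
t6.8 tang 0.36 rad -0.11 z -0.10 r 0.1103 th 2.8330 toolyaw 2.8318 w 0.0276
t7.1 tang 0.40 rad 0.78 z -0.37 r 0.1103 th 2.8116 toolyaw 2.8116 w 0.0276
t7.4 tang -0.29 rad -0.59 z 0.12 r 0.1103 th 2.7912 toolyaw 2.7916 w 0.0278
t7.7 tang 0.36 rad 0.49 z -1.20 r 0.1103 th 2.7712 toolyaw 2.7716 w 0.0281
t8.0 tang 0.32 rad -0.16 z -0.01 r 0.1103 th 2.7514 toolyaw 2.7516 w 0.0282
t8.3 tang -0.05 rad -0.68 z -0.77 r 0.1102 th 2.7315 toolyaw 2.7315 w 0.0281
t8.6 tang -0.85 rad 0.42 z -0.37 r 0.1102 th 2.7114 toolyaw 2.7115 w 0.0281
t8.9 tang -0.16 rad -0.18 z -0.08 r 0.1103 th 2.6919 toolyaw 2.6915 w 0.0275
t9.2 tang 3.20 rad 0.09 z 0.96 r 0.1102 th 2.6787 toolyaw 2.6712 w 0.0278
```

Contact (take-up) is at about 2.685 rad. I'll load in small steps.

```bash
python3 -m handwheel '[[[0,0.0005,0,0,0,0.0045],[0,0.0005,0,0,0,0.0045],[0,0,0,0,0,0],[0,0,0,0,0,0]]]' >/dev/null && python3 check.py 7 &&
python3 -m handwheel '[[[0,0.0005,0,0,0,0.0045],[0,0.0005,0,0,0,0.0045],[0,0,0,0,0,0],[0,0,0,0,0,0]]]' >/dev/null && python3 check.py 9 && python3 -m handwheel '[[[0,0,0,0,0,0]]]' >/dev/null && python3 check.py
```

```text
t9.6 tang 5.64 rad -0.93 z 1.18 r 0.1103 th 2.6713 toolyaw 2.6623 w 0.0279
t10.0 tang 6.16 rad -1.33 z 2.08 r 0.1104 th 2.6669 toolyaw 2.6531 w 0.0280
t10.1 tang 7.00 rad -1.02 z 1.50 r 0.1104 th 2.6667 toolyaw 2.6531 w 0.0282
```

```bash
python3 -m handwheel '[[[0,0.0005,0,0,0,0.003],[0,0.0005,0,0,0,0.003],[0,0.0005,0,0,0,0.003],[0,0.0005,0,0,0,0.003],[0,0.0005,0,0,0,0.003],[0,0,0,0,0,0],[0,0,0,0,0,0]]]' >/dev/null && python3 check.py
python3 -m handwheel '[[[0,0,0,0,0,0]]]' >/dev/null && python3 check.py;python3 -m handwheel '[[[0,0,0,0,0,0]]]' >/dev/null && python3 check.py
```

```text
t10.8 tang 9.64 rad -0.63 z 2.89 r 0.1107 th 2.6548 toolyaw 2.6378 w 0.0282
t10.9 tang 9.45 rad 0.60 z 3.48 r 0.1107 th 2.6549 toolyaw 2.6378 w 0.0279
t11.0 tang 9.77 rad 0.48 z 1.27 r 0.1107 th 2.6549 toolyaw 2.6378 w 0.0277
```

```bash
python3 -m handwheel '[[[0,0.0005,0,0,0,0],[0,0.0005,0,0,0,0],[0,0.0005,0,0,0,0],[0,0.0005,0,0,0,0],[0,0,0,0,0,0],[0,0,0,0,0,0]]]' >/dev/null && python3 check.py
python3 -m handwheel '[[[0,0,0,0,0,0]]]' >/dev/null && python3 check.py;python3 -m handwheel '[[[0,0,0,0,0,0]]]' >/dev/null && python3 check.py
```

```text
t11.6 tang 13.50 rad -0.69 z 3.31 r 0.1108 th 2.6453 toolyaw 2.6375 w 0.0282
t11.7 tang 12.23 rad -1.61 z 3.03 r 0.1108 th 2.6455 toolyaw 2.6375 w 0.0281
t11.8 tang 13.08 rad 0.11 z 3.30 r 0.1109 th 2.6451 toolyaw 2.6375 w 0.0282
```

That averages 12.9 N, on target. I'll hold it for more than a second.

```bash
python3 -m handwheel '[[[0,0,0,0,0,0],[0,0,0,0,0,0],[0,0,0,0,0,0],[0,0,0,0,0,0]]]' >/dev/null && python3 check.py
python3 -m handwheel '[[[0,0,0,0,0,0],[0,0,0,0,0,0],[0,0,0,0,0,0],[0,0,0,0,0,0]]]' >/dev/null && python3 check.py
python3 -m handwheel '[[[0,0,0,0,0,0],[0,0,0,0,0,0],[0,0,0,0,0,0],[0,0,0,0,0,0]]]' >/dev/null && python3 check.py
python3 -m handwheel '[[[0,0,0,0,0,0],[0,0,0,0,0,0],[0,0,0,0,0,0],[0,0,0,0,0,0]]]' >/dev/null && python3 check.py
python3 - <<'E'
from h import *
im=arm.get_image("scene");print(arm.landmark_of("mark","scene")[:1])
cv2.imwrite("pics/s3.png",cv2.resize(im["img"][130:260,240:400,::-1],None,fx=4,fy=4))
E
python3 check.py
```

```text
t12.2 tang 11.84 rad -0.11 z 2.85 r 0.1109 th 2.6452 toolyaw 2.6375 w 0.0278
t12.6 tang 13.50 rad -0.15 z 3.15 r 0.1108 th 2.6452 toolyaw 2.6375 w 0.0281
t13.0 tang 12.83 rad -0.64 z 2.88 r 0.1109 th 2.6453 toolyaw 2.6375 w 0.0282
t13.4 tang 12.05 rad -0.27 z 3.80 r 0.1109 th 2.6453 toolyaw 2.6375 w 0.0281
[{'at': [305.5, 202.2], 'confidence': 0.78}]
t13.5 tang 13.17 rad -0.09 z 3.05 r 0.1109 th 2.6451 toolyaw 2.6375 w 0.0282
```

View pics/s3.png

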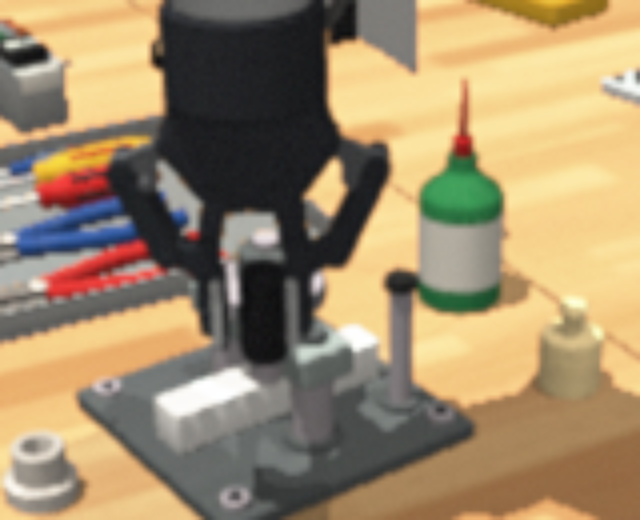

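The load has held at about 12.7 N (1.4 N m) for 2 s. The knob is still in the fingers and the mark has not moved noticeably. I'll ease off and swing back.

```bash
python3 -m handwheel '[[[0,-0.0007,0,0,0,0],[0,-0.0007,0,0,0,0],[0,-0.0007,0,0,0,0],[0,-0.0007,0,0,0,0],[0,-0.0007,0,0,0,0],[0,-0.0007,0,0,0,0],[0,-0.0007,0,0,0,0],[0,-0.0007,0,0,0,0],[0,-0.0007,0,0,0,0],[0,-0.0007,0,0,0,0],[0,-0.001,0,0,0,0],[0,-0.001,0,0,0,-0.04]]]' >/dev/null && python3 check.py
python3 -m handwheel '[[[-0.0002,-0.0033,0,0,0,-0.03],[-0.0001,-0.0044,0,0,0,-0.04],[-0.0002,-0.0055,0,0,0,-0.05],[-0.0002,-0.0066,0,0,0,-0.06],[-0.0002,-0.0066,0,0,0,-0.06],[-0.0002,-0.0066,0,0,0,-0.06],[-0.0002,-0.0066,0,0,0,-0.06],[-0.0002,-0.0066,0,0,0,-0.06],[-0.0002,-0.0066,0,0,0,-0.06],[-0.0002,-0.0066,0,0,0,-0.06],[-0.0002,-0.0066,0,0,0,-0.06],[-0.0002,-0.0066,0,0,0,-0.06]]]' >/dev/null && python3 check.py 5 &&
python3 -m handwheel '[[[-0.0002,-0.0066,0,0,0,-0.06],[-0.0002,-0.0066,0,0,0,-0.06],[-0.0002,-0.0066,0,0,0,-0.06],[-0.0002,-0.0066,0,0,0,-0.06],[-0.0002,-0.0066,0,0,0,-0.06],[-0.0002,-0.0055,0,0,0,-0.05],[-0.0001,-0.0044,0,0,0,-0.04],[-0.0001,-0.0033,0,0,0,-0.03],[-0.0001,-0.0022,0,0,0,-0.02],[0,0,0,0,0,0],[0,0,0,0,0,0]]]' >/dev/null && python3 check.py 5
```

```text
t14.7 tang 0.71 rad 0.23 z 0.40 r 0.1103 th 2.6892 toolyaw 2.6798 w 0.0281
t15.9 tang 0.15 rad 0.57 z -0.08 r 0.1101 th 3.3469 toolyaw 3.3418 w 0.0279
t17.0 tang -0.16 rad 0.00 z 0.12 r 0.1111 th 3.7857 toolyaw 3.7785 w 0.0277
```

Run:
```python
from h import *
out=[]
for c,n,(x0,y0),w,hh in(("top","top0.png",(280,150),80,90),("scene","scene0.png",(260,170),80,90)):
    cam=arm.get_image(c);r=arm.landmark_of("rest",c)[:1]
    if r: print(c,r[0]["confidence"],pix(cam,r[0]["at"],.138))
    im=cv2.imread("pics/"+n)[y0:y0+hh,x0:x0+w];im=cv2.resize(im,None,fx=5,fy=5,interpolation=cv2.INTER_CUBIC)
    ax=np.array([.567,.063])
    def dot(p,col):
        u=(proj(cam,p)-[x0,y0]+.5)*5;cv2.circle(im,tuple(int(v) for v in u),3,col,-1)
    dot([*ax,.104],(0,0,255))
    for a in(235,242,249):
        d=np.array([np.cos(np.radians(a)),np.sin(np.radians(a))]);dot([*(ax+.075*d),.096],(0,255,255))
    dot([.457,.0664,.159],(255,0,255))
    out.append(im)
cv2.imwrite("pics/ov.png",np.hstack(out))
```

```text
(no output)
```

View pics/ov.png

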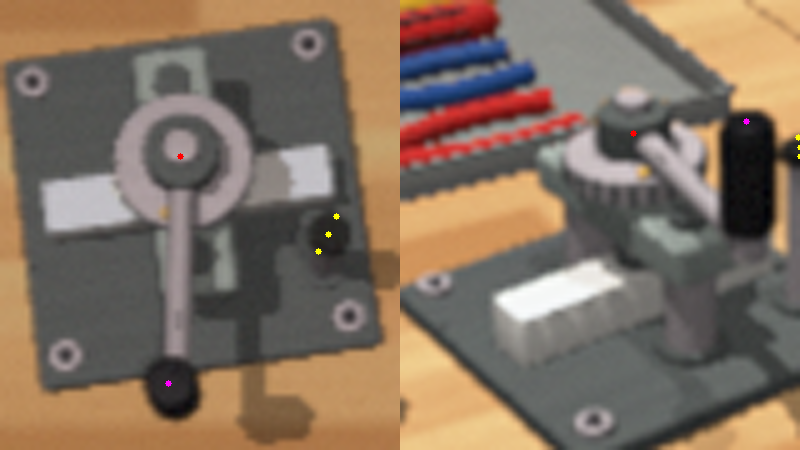

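```bash
python3 - <<'E'
from h import *
cam=arm.get_image("top")
a=pix(cam,(316.1,181.6),.095);p=pix(cam,(345.3,196.7),.096);d=p-a
print(a,p,np.hypot(*d[:2]),np.arctan2(d[1],d[0])%6.2832)
E
python3 -m handwheel '[[[-0.0001,-0.0033,0,0,0,-0.03],[-0.0002,-0.0055,0,0,0,-0.05],[-0.0002,-0.0055,0,0,0,-0.05],[-0.0002,-0.0055,0,0,0,-0.05],[-0.0002,-0.0055,0,0,0,-0.05],[-0.0002,-0.0055,0,0,0,-0.05],[-0.0001,-0.0044,0,0,0,-0.04],[-0.0001,-0.0033,0,0,0,-0.03],[-0.0001,-0.0022,0,0,0,-0.02],[-0.0001,-0.0022,0,0,0,-0.02],[0,0,0,0,0,0],[0,0,0,0,0,0]]]' >/dev/null && python3 check.py 5 
python3 -m handwheel '[[[0,0,0,0,0,0],[0,0,0,0,0,0],[0,0,0,0,0,0],[0,0,0,0,0,0]]]' 0.0235 20 >/dev/null && python3 check.py 5
python3 - <<'E'
from h import *
print(arm.read_state()["tool_pos"])
cam=arm.get_image("scene")
cv2.imwrite("pics/s4.png",cv2.resize(cam["img"][130:260,240:400,::-1],None,fx=4,fy=4))
E
```

```text
[0.56730338 0.06244008 0.095     ] [ 0.53115496 -0.00350982  0.096     ] 0.07520703258275568 4.211005478195017
t18.4 tang -0.26 rad 0.25 z 0.61 r 0.1111 th 4.1713 toolyaw 4.1685 w 0.0278
t18.9 tang -0.84 rad 0.24 z -0.14 r 0.1111 th 4.1708 toolyaw 4.1689 w 0.0238
[ 0.50972239 -0.03220064  0.11911406]
```

View pics/s4.png

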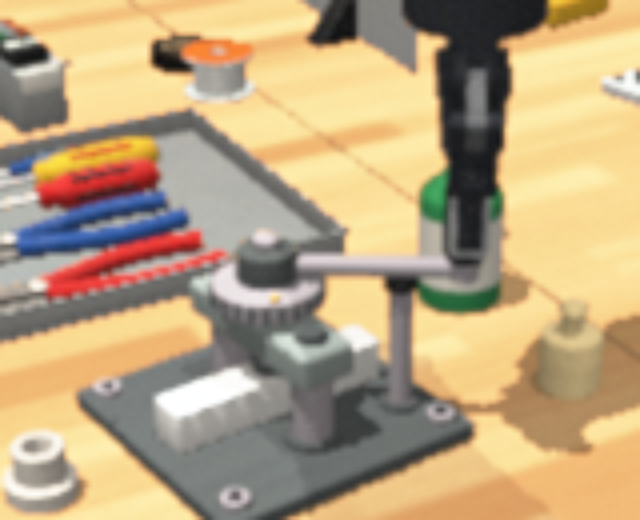

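The bar is just short of centred over the post, at crop (400,285). Another 0.047 rad counter-clockwise, then I'll release.

```bash
python3 -m handwheel '[[[0,-0.0013,0,0,0,-0.012],[0,-0.0013,0,0,0,-0.012],[0,-0.0013,0,0,0,-0.012],[0,-0.0013,0,0,0,-0.012],[0,0,0,0,0,0],[0,0,0,0,0,0],[0,0,0,0,0,0]]]' >/dev/null && python3 check.py
python3 -m handwheel '[[[0,0,0,0,0,0],[0,0,0,0,0,0],[0,0,0,0,0,0],[0,0,0,0,0,0]]]' 0.06 20 >/dev/null && python3 check.py
python3 -m handwheel '[[[0,0,-0.02,0,0,0],[0,0,-0.02,0,0,0],[0,0,-0.03,0,0,0],[0,0,-0.03,0,0,0],[0,0,0,0,0,0]]]' 
python3 -m handwheel '[[[0.045,0,0,0,0,0],[0.045,0,0,0,0,0],[0,0,0,0,0,0]]]'
```

```text
t19.6 tang 0.81 rad -1.32 z 0.23 r 0.1111 th 4.2197 toolyaw 4.2168 w 0.0239
t20.0 tang -0.79 rad -0.22 z 0.22 r 0.1112 th 4.2179 toolyaw 4.2168 w 0.0605
time_s: 20.5
tool_pos: [0.5169, -0.0351, 0.2233]
ee_rot: [-1.606, 2.694, -0.006]
ft_force: [0.5, 0.1, -0.2]
grip_width: 0.701
gripper_force: 0.0
time_s: 20.8
tool_pos: [0.4689, -0.1172, 0.2185]
ee_rot: [1.601, -2.7, 0.0]
ft_force: [-0.6, 0.2, -1.0]
grip_width: 0.703
gripper_force: 0.0
```

```bash
python3 -m handwheel '[[[0.036,-0.017,0,0,0,0],[0.036,-0.017,0,0,0,0],[0.036,-0.017,0,0,0,0],[0.036,-0.017,0,0,0,0],[0.036,-0.017,0,0,0,0],[0.036,-0.017,0,0,0,0],[0.036,-0.017,0,0,0,0],[0,0,0,0,0,0],[0,0,0,0,0,0]]]'
python3 - <<'E'
from h import *
Z=dict(knob=.138,mark=.097,rest=.138,bush=0,brass_bar=0,oiler=0,weight=0)
ims=[]
for c in("scene","top"):
    im=arm.get_image(c);ims.append(im["img"][:,:,::-1])
    for n,z in Z.items():
        for r in arm.landmark_of(n,c)[:1]: print(c,n,np.round(r["at"],1),round(r["confidence"],2),pix(im,r["at"],z).round(4))
f=lambda i,x,y:cv2.resize(i[y:y+100,x:x+80],None,fx=5,fy=5,interpolation=cv2.INTER_CUBIC)
cv2.imwrite("pics/end.png",np.hstack([f(ims[1],280,145),f(ims[0],290,165)]))
E
```

```text
time_s: 21.7
tool_pos: [0.456, -0.3924, 0.2179]
ee_rot: [-1.607, 2.7, 0.003]
ft_force: [0.1, 0.7, -0.4]
grip_width: 0.701
gripper_force: 0.0
scene knob [356.  181.2] 0.8 [ 0.5175 -0.036   0.138 ]
scene mark [302.6 202.7] 0.63 [0.5552 0.0777 0.097 ]
scene rest [356.7 181. ] 0.68 [ 0.5177 -0.0379  0.138 ]
scene bush [250.4 253.4] 0.57 [0.5644 0.2041 0.    ]
scene brass_bar [299.1 295.2] 0.65 [0.3902 0.1685 0.    ]
scene oiler [356.7 203.4] 0.86 [ 0.6447 -0.1245  0.    ]
scene weight [381.6 222.2] 0.87 [ 0.5311 -0.1244  0.    ]
top knob [360.3 202.9] 0.93 [ 0.5087 -0.0337  0.138 ]
top mark [313. 189.] 0.73 [0.5496 0.0695 0.097 ]
top rest [362.6 197.6] 0.84 [ 0.5202 -0.0389  0.138 ]
top bush [259.8 194.4] 0.59 [0.5591 0.2085 0.    ]
top brass_bar [276.9 256.8] 0.6 [0.4025 0.1627 0.    ]
top oiler [386.1 162.7] 0.55 [ 0.6381 -0.1131  0.    ]
top weight [388.9 207.8] 0.49 [ 0.5212 -0.1155  0.    ]
```

View pics/end.png

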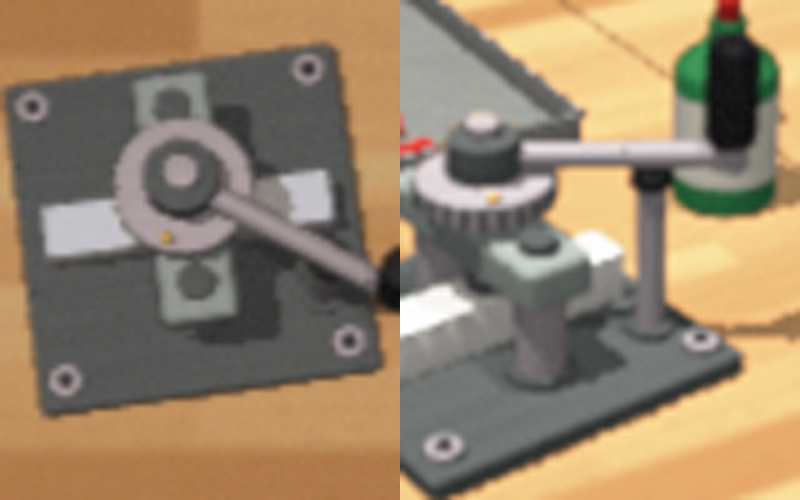

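The bar passes over the post cap (top crop about (329,259), within about 1 mm). The brass stud is unmoved at about (165,238), and the surrounding things are where they were.

```bash
python3 -c "
from station import arm
print(arm.close_job())"
```

```text
the job is handed in; nothing more can be done
None
```

The job is handed in: the clamp screw was loaded to about 1.4 N m (about 12.7 N measured at the knob) for around 2 s without visibly turning, and the handle was left over the rest post (within about 1 mm), with nothing else seen to move.

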